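Prise open the sprung lid of a blood-tube transport case

TASK

The lid of the light grey transport case is held shut by strong springs and has no finger hold. Take the spatula from the bench tray, put its blade through the slot in the front of the case and prise the lid up with it until it stays up by itself (don't touch the lid with the gripper while it is shut); then swing the lid right back to its stop, so that the tubes can be got at, and lay the spatula flat in the tray again. Don't knock the tubes, and leave the tip box, timer and slide box where they are.

Things in the scene. Friction and masses are not known exactly. Their poses are not given: they have to be found in the camera images.
- case: light grey case, 110 (x) x 170 (y) mm, rim 118 mm above the bench, walls 4 mm, heavy (does not slide or tip). It stands with its slotted front to the near right. Origin: centre of its underside, on the bench; x points from front to back (hinge), z up. The shut lid is flush with the walls, its top about 130 mm high. On each side wall, near the hinge, a spring link stands 11 mm proud
- slot (a point): centre of the mouth of the prying slot in the front wall's outer face: a window through the 4 mm wall, 46 mm wide (case y), 10 mm high, from 104 to 114 mm above the bench; above it a 4 mm bridge of wall carries the lid (underside at 118 mm). Inside, a blade may go in level by up to 85 mm. The slot's lower edge is the fulcrum; 70 mm of blade inside, sloping up 33 degrees, lifts the lid to about 0.4 rad
- lid_hinge (a point): middle of the lid's hinge axis, at the back of the rim, 118 mm above the bench and 59 mm behind the case's origin; the axis is the case's y
- lid (a joint): angle of the blue lid, 0 = shut, grows as its front edge rises, stop at 1.8 rad (leaning back a little beyond upright). Over-centre springs hold it: lifting it from shut takes about 0.45 N m about the hinge, less as it rises; below about 0.3 rad it falls shut again, from there to about 0.55 rad it stays where it is left, past about 0.6 rad the springs swing it on to its stop by themselves
- lid_edge (a point): middle of the lower front edge of the lid, 114 mm from the hinge axis; the lid is a 6 mm plate with a flat underside
- tube_block: black block inside the case with eight upright blood tubes; the tubes' tops are at 87 mm above the bench or lower, 31 mm below the rim. Origin: centre of the block's underside, 9 mm above the bench
- spatula_handle (a point): centre of the red handle (85 x 22 x 18 mm, flat sides) of the steel-bladed spatula; x points along the spatula to the blade's tip, z is normal to the flat of the blade (the handle's 18 mm way), y across the 22 mm. The spatula weighs 90 g and balances about 33 mm in front of this point. At the start it lies flat in the tray, either flat side being the same
- spatula_tip (a point): end of the spatula's blade, 157.5 mm in front of the handle's centre, in the middle of its thickness. The stiff blade is 115 mm long beyond the handle, 20 mm wide and 2.5 mm thick with a round end
- pipette_tray: shallow grey bench tray, 116 (x) x 322 (y) mm (plus small end flanges), walls 13 mm high and 3 mm thick, floor 3 mm thick. Origin: centre of its underside; y is its long way
- tip_box: pipette-tip box with clear lid, 76 x 118 x 68 mm, loose on the bench, origin at the centre of its underside; leave it alone
- timer: small white timer, 68 x 62 x 19 mm, loose on the bench, origin at the centre of its underside; leave it alone
- slide_box: flat green slide box, 90 x 156 x 33 mm, loose on the bench, origin at the centre of its underside; leave it alone

How it is judged:
By the outcome, as a careful person would: the job done as asked, in the order asked, and still so for the second after the job is handed in, with the robot touching nothing.
It also fails if it takes over 58 s, if anything falls off the work surface, if the arm or the gripper's body presses on something with over 40 N, if the wrist force passes 120 N, or if a joint passes its speed limit or range.

ROBOT

A 7-joint arm with a two-finger parallel gripper is mounted at the origin on a cart in front of the work surface, level with it; the furniture and walls round the work are solid. World frame = base frame: x ahead of the robot, y to its left, z up, the work surface at z = 0. Lengths are in m, angles in rad, forces in N, time in s.
With the tool pointing down it reaches from about 0.4 to 0.875 m from the base axis. Payload 19.3 kg.
Tool frame: the origin (TCP) lies on the centre line of the jaws, within the pads' length; the fingertips stand 25 mm ahead of it and the grasp point (between the pads) lies 6 mm ahead of it (tips_ahead is the distance from the TCP to the fingertips, in m); z points along the fingers, y is the direction in which the jaws open and shut (so a half turn about z gives the same grasp; the last joint's range is limited). The gripper opens to 85 mm and grips with 20 to 120 N. Pads are 22 mm wide; open, the fingers measure 114 mm over their backs; the gripper's body (76 mm by 85 mm) begins 54 mm behind the grasp point. The pads swing forward as they close: fully open they stand 13 mm farther back than shut.
Start: joints at [-1.417, 0.521, -0.036, 1.599, 0.021, 1.021, -0.113], TCP at [0.139, 0.609, 0.256] pointing down, gripper open.
Joint ranges: [-2.91, 2.91], [-0.3, 2.13], [-1.5, 1.42], [0.17, 2.43], [-1.26, 4.41], [0.16, 1.93], [-2.52, 2.52]. Speed limits (rad/s): [1.89, 1.89, 2.39, 2.39, 3.01, 3.01, 3.01].

INTERFACE

Orientations are given as [roll, pitch, yaw] about the fixed x, y, z axes, in that order (R = Rz(yaw) Ry(pitch) Rx(roll)).
In Python, from workcell import observe, grab_frame, job_done, outline_of, tips_ahead gives the robot as it stands. The module is installed in compiled form; this text tells all that it offers.
- The arm moves only by the tool move_arm, never from a script. Its argument "motion" is a list of rows, each a list of 2 entries, a list of its own where there are three numbers: the shift along the world's x, y, z in mm, then the turn, a rotation vector about the world's x, y, z in rad. A call has 1 to 12 rows; each row is the pose to reach, as a shift and turn from the pose commanded when the call began; what a row does not reach only later rows make up. A row lasts 1/8 s, in which the tool goes at most 62.5 mm and 10.7 degrees, less where a joint would pass 70% of its speed; a pose out of reach is approached as far as the arm can. A call with a gripper value outside its range is refused whole. "jaw" is the finger opening in mm, from 0 to 85.4, set as the call begins (left out, the last holds). The fingers move at their own pace and stop on an object; "grip_force" is the grip in N (left out, the last holds). Time passes only in rows, so rows that repeat a pose let the fingers close. It gives the time, the measured TCP pose, the force and the opening at its end, in the units of the state.
- observe(): the state, without advancing time (a new reading comes with each control period).
- grab_frame(name): name is "side" or "top"; returns a dict with "frame" (420x560x3 uint8, red, green, blue), "fx", "fy", "cx", "cy" (pixels), "T" (4x4, takes a point from camera to world coordinates). Camera axes: x right, y down, z forward; pixel columns grow to the right and rows downward; lengths in m; the calibration is good to about 2 mm. A picture is of the moment at which its call begins. There is no depth.
- job_done(): hands the job in, once; it reports no verdict.
Trained networks look in the newest picture that a camera, given by its name, has taken for a name from the list of things; names that differ only in an ending like _2 or _b are one class to them, and where a whole thing is asked for, a point or a joint stands for the part that bears it (a point fixed in the world has none). Each returns a list of dicts, best first, with "score" (0 to 1); they miss things now and then, are a little off and sometimes report something else, mostly with a low value. They report only what shows in the picture. A call takes as long as a camera call.
- outline_of(label, camera): "pixels" (420x560 bool, what is visible of it) and "pixel" ([column, row] in pixels, amid what is visible of it).
The state is a dict: "clock": time; "qpos": joint angles; "qd": joint speeds; "joint_efforts": joint torques, N m; "position": TCP position; "tool_rot": TCP orientation; "force": force on the tool from outside, world axes, zero at the start; "moment": the same for the moment, N m; "grip_width": finger opening in m.
Only numpy, scipy, OpenCV 4.12 (cv2) and the standard library are available. Lean on these libraries where they do the work, as an engineer would, in place of code of your own. Each camera call takes 0.05 s, during which the arm holds its last target.

## Working session

There is one attempt and no reset: what is moved stays moved. The work goes in short steps, Python scripts to look and compute and a tool call to move; the robot and the scene stay as the last step left them, time stands still between calls to the robot, and variables do not carry over. Pictures are saved under pics/ and viewed, and the job is handed in when it is done.

Besides the shell and the picture viewer there is one more tool, called after "Emit:" as name(argument=value, ...) on one line, values as JSON. move_arm: Moves the arm, as the interface text tells. Its arguments: {"type":"object","properties":{"motion":{"type":"array"},"jaw":{"type":"number"},"grip_force":{"type":"number"}},"required":["motion"]}

```bash
mkdir -p pics; ls; python3 - <<'E'
from workcell import *
import cv2,numpy as np
s=observe(); print(s)
for n in("side","top"):
    f=grab_frame(n); cv2.imwrite(f"pics/{n}0.png",f["frame"][:,:,::-1])
    print(n,f["fx"],f["fy"],f["cx"],f["cy"]); print(np.round(f["T"],4).tolist())
    np.savez(f"{n}0.npz",**f)
    for l in["case","lid","spatula_handle","spatula_tip","pipette_tray","tip_box","timer","slide_box","tube_block"]:
        r=outline_of(l,n)
        print(l,[(round(float(d["score"]),2),d["pixel"],int(d["pixels"].sum())) for d in r[:3]])
E
```

```text
pics
{'clock': 0.0, 'qpos': array([-1.41719893,  0.52204503, -0.03632665,  1.59998687,  0.02120654,
        1.02108275, -0.11278248]), 'qd': array([-7.13436241e-05, -1.38367831e-06, -4.55130487e-04, -1.55992400e-04,
        4.99008974e-04,  1.43967747e-03,  9.60077238e-04]), 'joint_efforts': array([-1.74786965e-04, -9.27115345e+01,  1.98000044e+00, -3.69935346e+01,
        1.78389513e-02,  8.16580374e-03, -2.78178965e-05]), 'position': array([0.13867769, 0.60911517, 0.25571396]), 'tool_rot': array([-3.14045910e+00,  8.59853382e-05,  2.91780524e+00]), 'force': array([-0.36941263, -0.13174336, -0.01506027]), 'moment': array([0.03089092, 0.05584053, 0.01163117]), 'grip_width': 0.08568450743711423}
side 491.7952255571574 491.7952255571574 283.6908045416635 210.67494898236856
[[-0.7041, 0.5911, -0.3936, 0.934], [0.7101, 0.5929, -0.3797, 0.2518], [0.0089, -0.5468, -0.8372, 0.9915], [0.0, 0.0, 0.0, 1.0]]
case [(0.98, [326.1, 311.5], 5755)]
lid [(0.85, [331.8, 305.4], 4807)]
spatula_handle [(0.81, [276.3, 177.8], 669)]
spatula_tip [(0.72, [276.4, 179.2], 605), (0.28, [324.0, 306.6], 5512)]
pipette_tray [(0.72, [280.3, 186.7], 4876)]
tip_box [(0.91, [230.8, 220.5], 2221)]
timer [(0.87, [407.8, 272.8], 878)]
slide_box [(0.58, [177.5, 175.1], 2196)]
tube_block []
top 446.96810102275134 446.96810102275134 281.6603533774428 213.68353832185787
[[0.0245, -0.9793, 0.201, 0.3265], [-0.9997, -0.0249, 0.0004, -0.1337], [0.0046, -0.2009, -0.9796, 1.028], [0.0, 0.0, 0.0, 1.0]]
case [(0.57, [187.4, 168.1], 5628)]
lid [(0.61, [182.8, 167.7], 4161)]
spatula_handle [(0.83, [338.0, 266.2], 797)]
spatula_tip [(0.78, [340.8, 269.6], 808)]
pipette_tray [(0.6, [416.3, 194.1], 2605), (0.58, [333.1, 271.7], 6655)]
tip_box [(0.65, [337.7, 187.3], 1941)]
timer [(0.71, [170.2, 269.7], 874)]
slide_box [(0.96, [417.5, 192.9], 2802)]
tube_block []
```

View pics/side0.png

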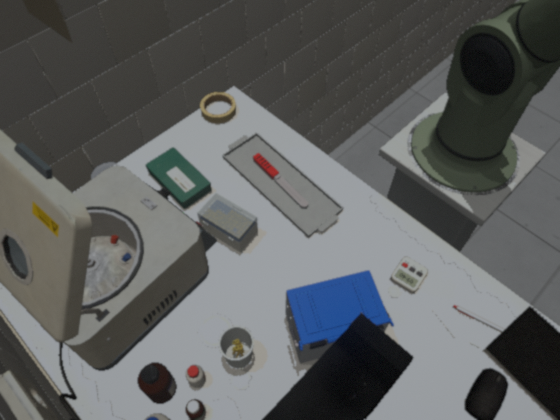

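View pics/top0.png

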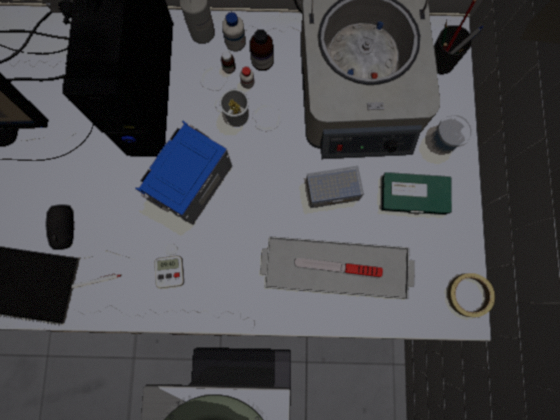

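```bash
cat > h.py <<'E'
import numpy as np,cv2
from scipy.optimize import least_squares
def load(n): return dict(np.load(n))
def proj(f,P):
    P=np.atleast_2d(P); T=f["T"]; c=(P-T[:3,3])@T[:3,:3]
    return np.c_[f["fx"]*c[:,0]/c[:,2]+f["cx"],f["fy"]*c[:,1]/c[:,2]+f["cy"]]
def back(f,uv,z):
    T=f["T"]; d=T[:3,:3]@np.array([(uv[0]-f["cx"])/f["fx"],(uv[1]-f["cy"])/f["fy"],1.])
    o=T[:3,3]; return o+d*(z-o[2])/d[2]
def Rz(a): c,s=np.cos(a),np.sin(a); return np.array([[c,-s,0],[s,c,0],[0,0,1.]])
def crop(f,x0,y0,x1,y1,k,name,ov=None):
    im=f["frame"][:,:,::-1].copy()
    im=cv2.resize(im[y0:y1,x0:x1],None,fx=k,fy=k,interpolation=cv2.INTER_CUBIC)
    im=cv2.convertScaleAbs(im,alpha=1.6,beta=10)
    for P,col in (ov or []):
        q=((proj(f,P)-[x0,y0]+.5)*k*8).astype(int)
        cv2.polylines(im,[q.reshape(-1,1,2)],False,col,1,cv2.LINE_AA,3)
    cv2.imwrite(name,im)
E
python3 - <<'E'
from h import *
t=load("top0.npz");s=load("side0.npz")
crop(t,130,110,240,230,5,"pics/c_t.png");crop(s,270,260,410,380,5,"pics/c_s.png")
crop(t,250,230,420,305,4,"pics/s_t.png");crop(s,215,120,350,240,5,"pics/s_s.png")
E
```

```text
(no output)
```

View pics/c_t.png

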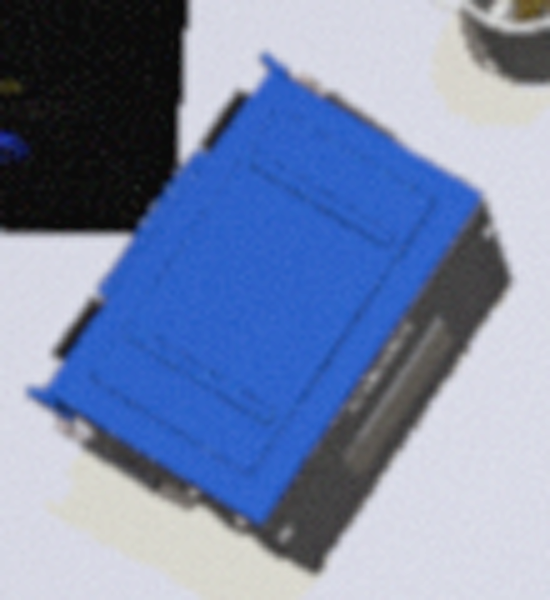

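View pics/c_s.png

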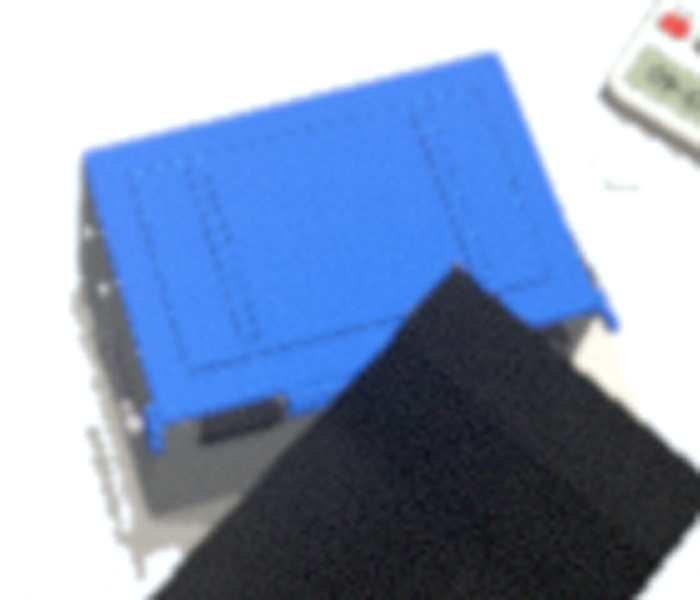

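View pics/s_t.png

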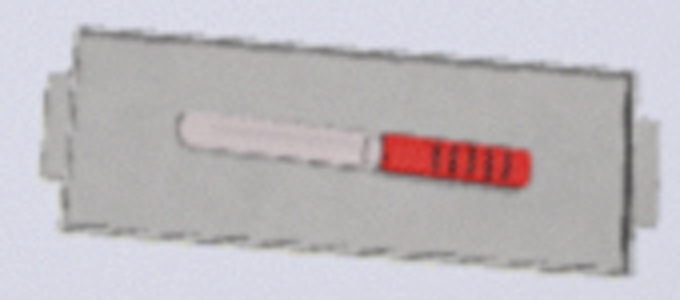

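View pics/s_s.png

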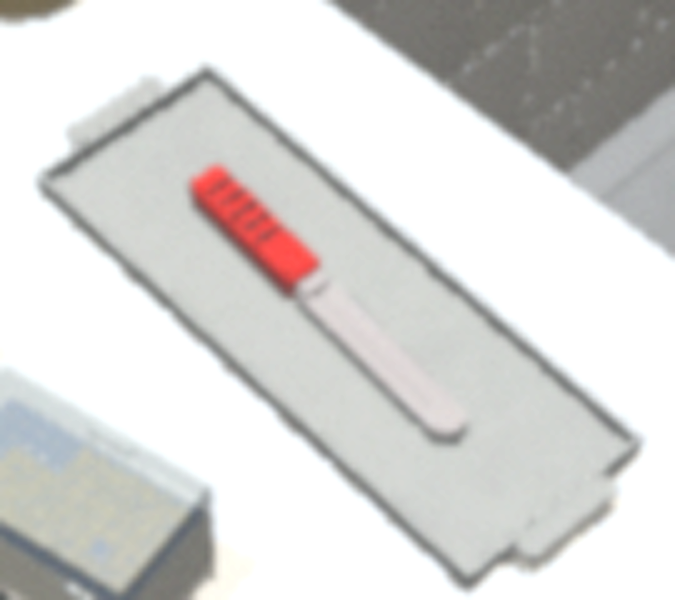

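```bash
python3 - <<'E'
from h import *
t=load("top0.npz");s=load("side0.npz")
def ct(x,y,z): return back(t,(130+x/5-.5,110+y/5-.5),z)
def cs(x,y,z): return back(s,(270+x/5-.5,260+y/5-.5),z)
for n,p in dict(tFR=ct(482,195,.13),tFL=ct(262,525,.13),tbR=ct(512,282,0),tbL=ct(320,572,0),tBL=ct(50,392,.13),sA=cs(85,152,.13),sB=cs(497,52,.13),sC=cs(605,310,.13),sD=cs(155,420,.13)).items(): print(n,np.round(p*1000,1))
def st(x,y,z): return back(t,(250+x/4-.5,230+y/4-.5),z)
def ss(x,y,z): return back(s,(215+x/5-.5,120+y/5-.5),z)
print("spat z~")
for n,p in dict(t_tip=st(180,130,.012),t_hend=st(530,167,.02),t_hstart=st(382,152,.02),s_tip=ss(450,430,.012),s_hs=ss(305,275,.02),s_he=ss(212,175,.021)).items(): print(n,np.round(p*1000,1))
for n,p in dict(tTL=st(80,30,.013),tTR=st(632,70,.013),tBR=st(630,272,.013),tBL=st(62,230,.013),s1=ss(208,70,.013),s2=ss(638,440,.013),s3=ss(468,583,.013),s4=ss(42,180,.013)).items(): print(n,np.round(p*1000,1))
E
```

```text
tFR [648.3 -12.1 130. ]
tFL [503.9  70.9 130. ]
tbR [651.4 -11.1   0. ]
tbL [507.9  71.9   0. ]
tBL [557.8 162.5 130. ]
sA [652.5  -9.1 130. ]
sB [509.4  74.7 130. ]
sC [562.6 169.2 130. ]
sD [708.3  80.9 130. ]
spat z~
t_tip [ 423.8 -165.2   12. ]
t_hend [ 407.2 -361.8   20. ]
t_hstart [ 413.5 -278.7   20. ]
s_tip [ 427.7 -167.7   12. ]
s_hs [ 415.6 -278.6   20. ]
s_he [ 404.8 -356.8   21. ]
tTL [ 479.5 -106.8   13. ]
tTR [ 464.4 -422.8   13. ]
tBR [ 350.7 -418.1   13. ]
tBL [ 366.  -100.1   13. ]
s1 [ 352.5 -415.4   13. ]
s2 [368.7 -99.9  13. ]
s3 [ 483.8 -103.2   13. ]
s4 [ 464.4 -420.8   13. ]
```

View pics/c_t2.png

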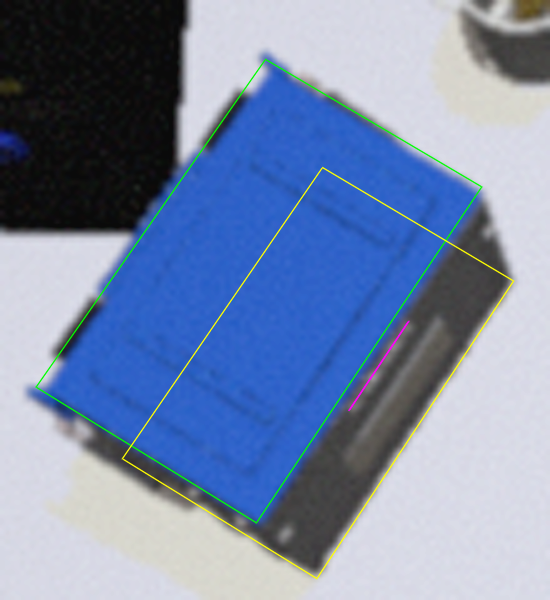

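View pics/c_s2.png

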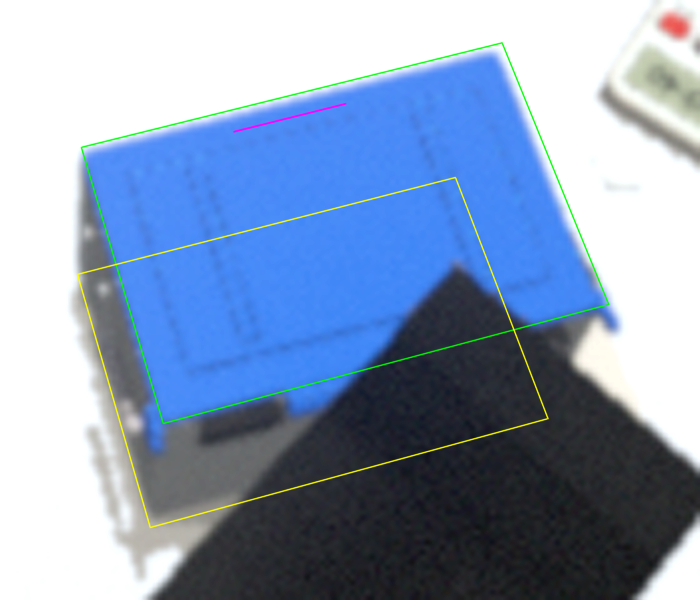

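View pics/s_t2.png

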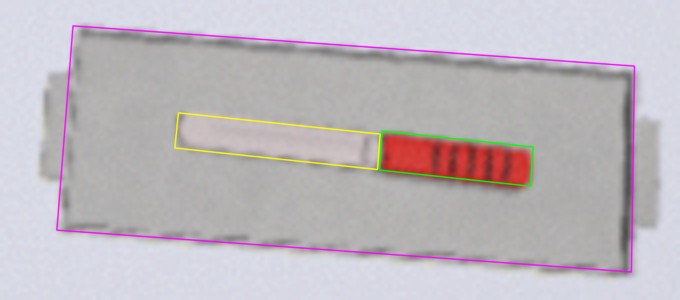

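View pics/s_s2.png

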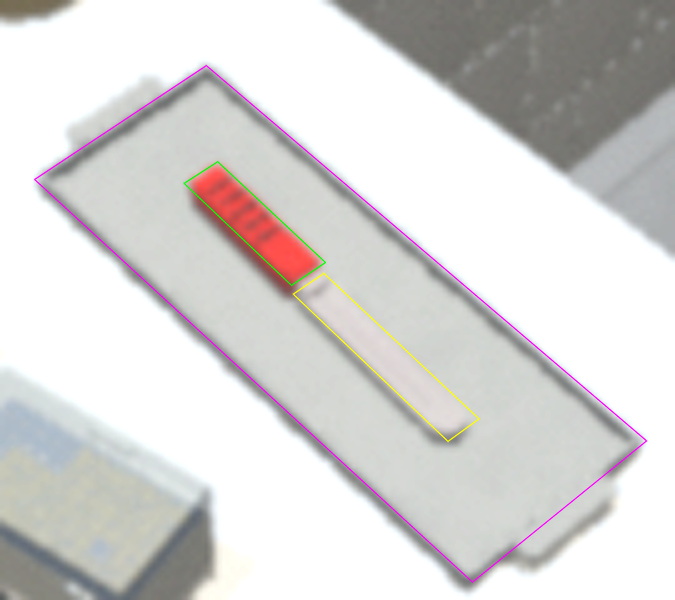

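```bash
python3 - <<'E'
from h import *
t=load("top0.npz");s=load("side0.npz")
for uv in[(165,155),(130,152),(65,95),(173,20)]:
    for z in(0,.1,.2,.3): 
        P=back(t,uv,z);print(uv,z,np.round(P,3),np.round(proj(s,P)[0],0))
import math
n=20;P0=np.array([138.7,609.1,255.7]);r0,a0=625,77.2;r1,a1=math.hypot(411,320),math.degrees(math.atan2(-320,411))
rows=[]
for i in range(1,n+1):
    u=i/n;a=math.radians(a0+(a1-a0)*u);r=r0+(r1-r0)*u-70*math.sin(math.pi*u)
    rows.append([[round(r*math.cos(a)-P0[0]),round(r*math.sin(a)-P0[1]),0],[0,0,round(-1.427*u,3)]])
    if i==12: b=rows[-1]
print(rows[:12]);print([[[r[0][0]-b[0][0],r[0][1]-b[0][1],0],[0,0,round(r[1][2]-b[1][2],3)]] for r in rows[12:]])
E
```

```text
(165, 155) 0 [0.675 0.151 0.   ] [336. 378.]
(165, 155) 0.1 [0.641 0.124 0.1  ] [342. 339.]
(165, 155) 0.2 [0.607 0.096 0.2  ] [349. 296.]
(165, 155) 0.3 [0.573 0.068 0.3  ] [357. 245.]
(130, 152) 0 [0.68  0.236 0.   ] [367. 412.]
(130, 152) 0.1 [0.646 0.2   0.1  ] [372. 371.]
(130, 152) 0.2 [0.611 0.164 0.2  ] [378. 324.]
(130, 152) 0.3 [0.577 0.128 0.3  ] [385. 271.]
(65, 95) 0 [0.824 0.411 0.   ] [393. 556.]
(65, 95) 0.1 [0.775 0.358 0.1  ] [398. 503.]
(65, 95) 0.2 [0.727 0.305 0.2  ] [403. 443.]
(65, 95) 0.3 [0.679 0.252 0.3  ] [409. 375.]
(173, 20) 0 [1.039 0.159 0.   ] [195. 538.]
(173, 20) 0.1 [0.97 0.13 0.1 ] [208. 486.]
(173, 20) 0.2 [0.9   0.102 0.2  ] [223. 428.]
(173, 20) 0.3 [0.831 0.073 0.3  ] [241. 362.]
[[[55, -32, 0], [0, 0, -0.071]], [[105, -69, 0], [0, 0, -0.143]], [[151, -109, 0], [0, 0, -0.214]], [[191, -153, 0], [0, 0, -0.285]], [[226, -198, 0], [0, 0, -0.357]], [[256, -245, 0], [0, 0, -0.428]], [[282, -293, 0], [0, 0, -0.499]], [[304, -342, 0], [0, 0, -0.571]], [[321, -391, 0], [0, 0, -0.642]], [[335, -440, 0], [0, 0, -0.714]], [[345, -489, 0], [0, 0, -0.785]], [[352, -539, 0], [0, 0, -0.856]]]
[[[4, -50, 0], [0, 0, -0.072]], [[4, -99, 0], [0, 0, -0.143]], [[0, -149, 0], [0, 0, -0.214]], [[-7, -199, 0], [0, 0, -0.286]], [[-18, -248, 0], [0, 0, -0.357]], [[-34, -297, 0], [0, 0, -0.428]], [[-55, -344, 0], [0, 0, -0.5]], [[-80, -390, 0], [0, 0, -0.571]]]
```

Emit:
move_arm(motion=[[[55, -32, 0], [0, 0, -0.071]], [[105, -69, 0], [0, 0, -0.143]], [[151, -109, 0], [0, 0, -0.214]], [[191, -153, 0], [0, 0, -0.285]], [[226, -198, 0], [0, 0, -0.357]], [[256, -245, 0], [0, 0, -0.428]], [[282, -293, 0], [0, 0, -0.5]], [[304, -342, 0], [0, 0, -0.571]], [[321, -391, 0], [0, 0, -0.642]], [[335, -440, 0], [0, 0, -0.714]], [[345, -489, 0], [0, 0, -0.785]], [[352, -539, 0], [0, 0, -0.856]]], jaw=50, grip_force=100)

```text
clock: 2.5
position: [0.491, 0.0688, 0.2565]
tool_rot: [3.141, 0.0, 2.059]
force: [0.7, -0.3, -0.4]
grip_width: 0.0499
```

Emit:
move_arm(motion=[[[4, -50, 0], [0, 0, -0.072]], [[4, -99, 0], [0, 0, -0.143]], [[0, -149, 0], [0, 0, -0.214]], [[-7, -199, -20], [0, 0, -0.286]], [[-18, -248, -50], [0, 0, -0.357]], [[-34, -297, -80], [0, 0, -0.428]], [[-55, -344, -110], [0, 0, -0.5]], [[-80, -390, -140], [0, 0, -0.571]], [[-80, -390, -160], [0, 0, -0.571]], [[-80, -390, -160], [0, 0, -0.571]]])

```text
clock: 3.75
position: [0.41, -0.3196, 0.0954]
tool_rot: [-3.14, -0.001, 1.49]
force: [0.6, 0.6, 0.4]
grip_width: 0.0498
```

```bash
python3 - <<'E'
from workcell import *
from h import *
print(observe())
t=grab_frame("top");s=grab_frame("side")
crop(t,230,200,430,350,4,"pics/a_t.png");crop(s,195,80,355,220,5,"pics/a_s.png")
E
```

```text
{'clock': 3.75, 'qpos': array([ 0.27409773,  0.64040401,  0.3777564 ,  2.01081166, -0.42200784,
        0.5680117 ,  0.86364088]), 'qd': array([-0.03490399, -0.03855975,  0.01599002, -0.01468334,  0.01366881,
        0.02571126, -0.0125934 ]), 'joint_efforts': array([  3.03761467, -79.82554436,  11.68227643, -20.31361878,
        -0.33416977,  -0.80756921,   0.38297402]), 'position': array([ 0.41002995, -0.31955201,  0.09536275]), 'tool_rot': array([-3.13969242e+00, -9.91422531e-04,  1.48997894e+00]), 'force': array([0.63201651, 0.62875657, 0.38720235]), 'moment': array([-0.02325063, -0.03824783, -0.04253646]), 'grip_width': 0.04976365715637446}
```

View pics/a_t.png

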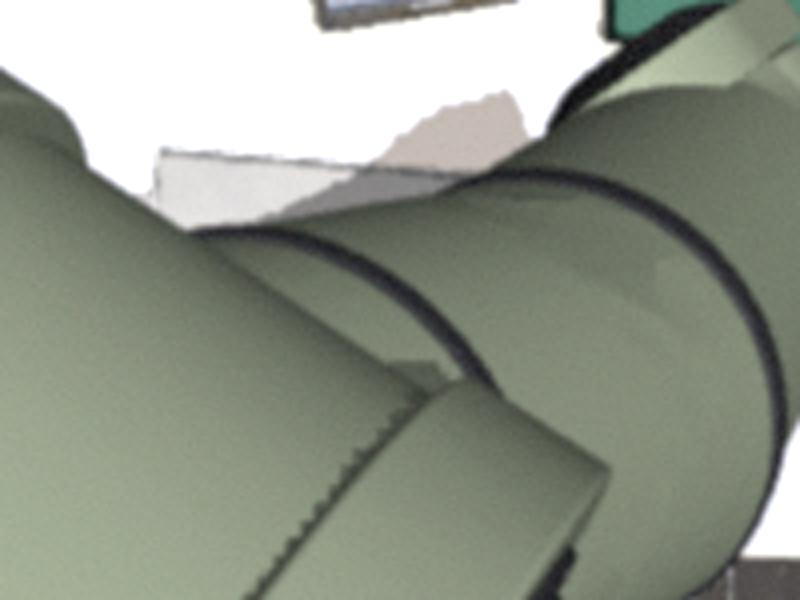

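View pics/a_s.png

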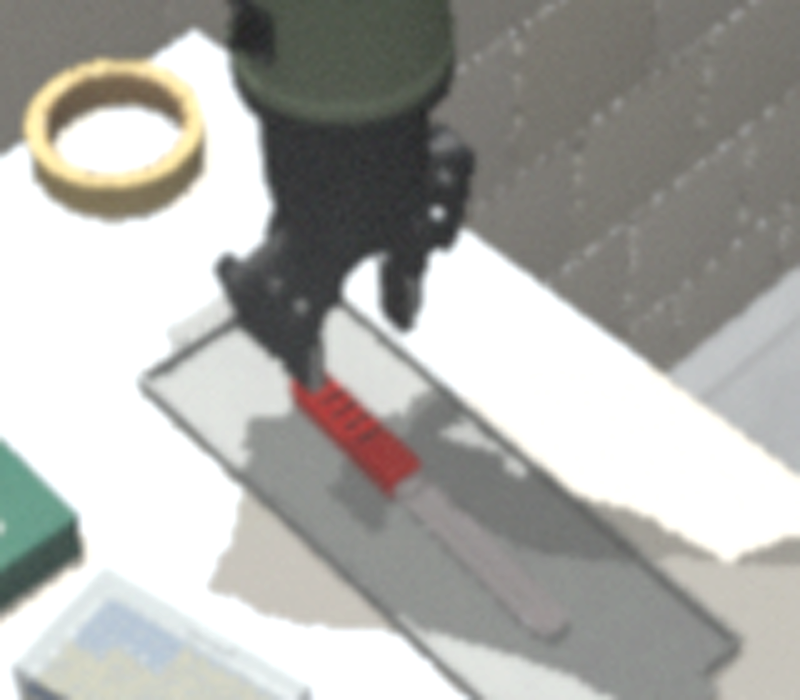

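The side view shows the jaws open above the red handle (crop pixels about 300–420, 330–480), and they straddle it correctly. I'll lower and grip.

Emit:
move_arm(motion=[[[0, 0, -30], [0, 0, 0]], [[0, 0, -52], [0, 0, 0]], [[0, 0, -60], [0, 0, 0]], [[0, 0, -63], [0, 0, 0]], [[0, 0, -63], [0, 0, 0]]])

```text
clock: 4.47
position: [0.4112, -0.3197, 0.034]
tool_rot: [3.141, 0.0, 1.491]
force: [-0.8, 0.3, 0.1]
grip_width: 0.05
```

Emit:
move_arm(motion=[[[0, 0, 0], [0, 0, 0]], [[0, 0, 0], [0, 0, 0]], [[0, 0, 0], [0, 0, 0]], [[0, 0, 0], [0, 0, 0]], [[0, 0, 0], [0, 0, 0]]], jaw=5, grip_force=30)

```text
clock: 5.1
position: [0.411, -0.3198, 0.0339]
tool_rot: [3.141, 0.0, 1.491]
force: [-1.0, 1.1, 7.8]
grip_width: 0.0212
```

```bash
python3 - <<'E'
from workcell import *
from h import *
o=observe();print(o['position'],o['tool_rot'],o['force'],o['grip_width'])
s=grab_frame("side")
crop(s,215,100,335,220,6,"pics/b_s.png")
E
```

```text
[ 0.41101648 -0.31976364  0.03388344] [3.14078907e+00 2.11012398e-04 1.49061949e+00] [-0.97054427  1.14961272  7.75958558] 0.021175316022632115
```

View pics/b_s.png

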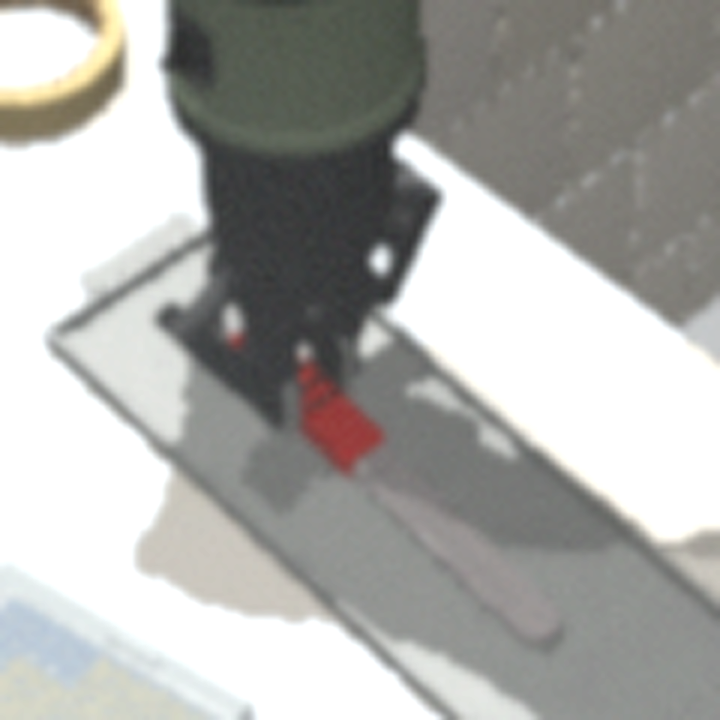

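Emit:
move_arm(motion=[[[0, 0, 0], [0, 0, 0]], [[0, 0, 0], [0, 0, 0]], [[0, 0, 20], [0, 0, 0]], [[0, 0, 60], [0, 0, 0]], [[0, 0, 100], [0, 0, 0]], [[5, 10, 130], [0, 0, -0.05]], [[20, 50, 130], [0, 0, -0.15]], [[40, 100, 130], [0, 0, -0.25]], [[60, 150, 128], [0, 0, -0.35]], [[75, 188, 115], [0, 0, -0.443]], [[79, 198, 105], [0, 0, -0.443]], [[79, 198, 97], [0, 0, -0.443]]], grip_force=110)

```text
clock: 6.65
position: [0.4897, -0.1215, 0.1299]
tool_rot: [-3.142, 0.0, 1.05]
force: [-1.3, -0.4, -0.7]
grip_width: 0.019
```

```bash
python3 - <<'E'
from workcell import *
from h import *
o=observe();print(o['position'],o['tool_rot'],o['force'],o['grip_width'],o['clock'])
s=grab_frame("side");t=grab_frame("top")
np.savez("s1.npz",**s);np.savez("t1.npz",**t)
crop(s,260,170,400,290,5,"pics/d_s.png");crop(t,150,130,330,270,4,"pics/d_t.png")
E
```

```text
[ 0.48966554 -0.1215119   0.12991644] [-3.14150331e+00  2.35881862e-04  1.04970799e+00] [-1.3052287  -0.41932082 -0.66706103] 0.018982665983367022 6.65
```

View pics/d_s.png

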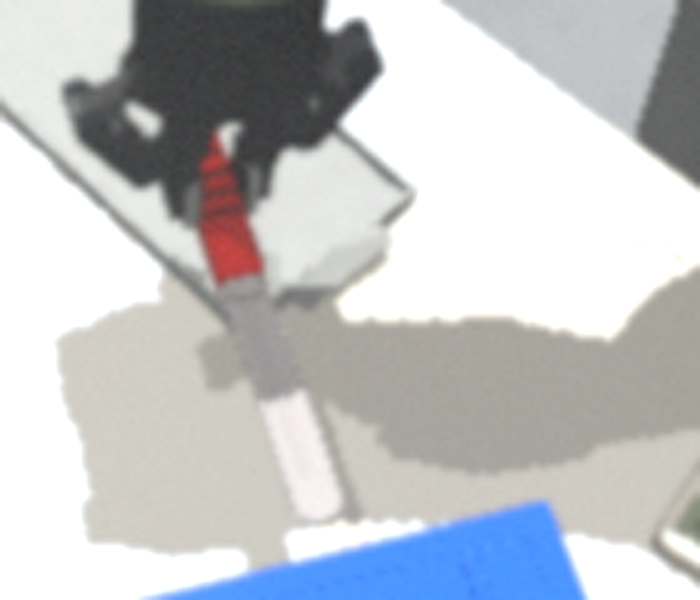

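View pics/d_t.png

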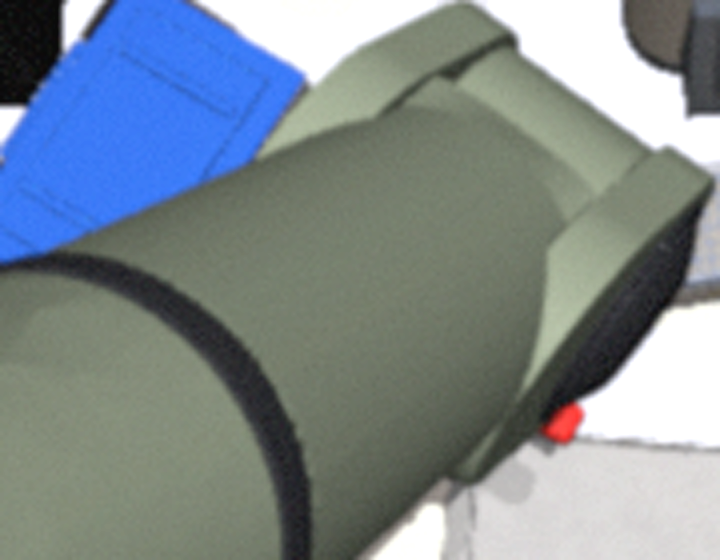

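```bash
python3 - <<'E'
from h import *
s=load("s1.npz")
o=np.array([.4897,-.1215,0]);y=1.0497
for k,dz in(("lvl",0),):
    z=.1299-.0219
    ov=[(box(o,y,-.0425,.0425,-.011,.011,z+.009),(0,255,0)),(box(o,y,.0425,.1575,-.010,.010,z+.00125),(0,255,255)),(box(o,y,.1575,.1576,-.010,.010,z),(255,0,255))]
    # pitched variants tip +5, -5
    for d,c in((.006,(255,0,0)),(-.006,(0,0,255))):
        P=box(o,y,.1575,.1576,-.01,.01,z+d); ov.append((P,c))
    crop(s,260,170,380,270,6,"pics/d_s2.png",ov)
E
```

```text
(no output)
```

View pics/d_s2.png

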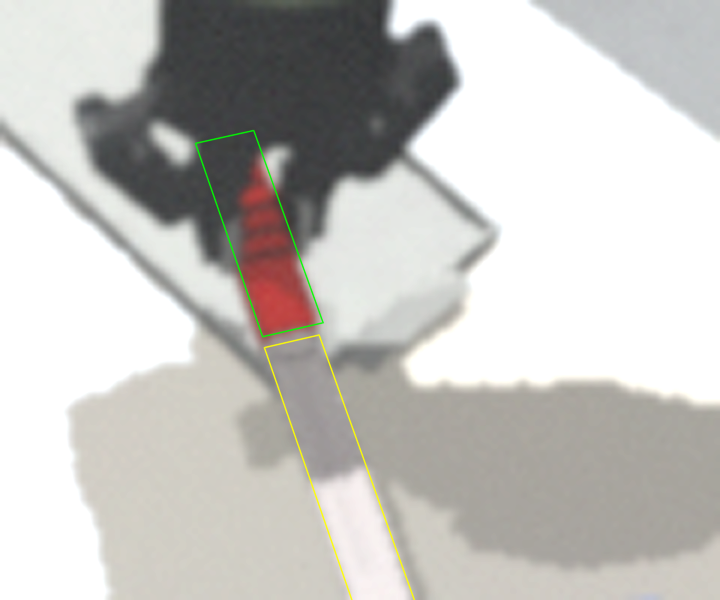

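```bash
python3 - <<'E'
from h import *
s=load("s1.npz")
o=np.array([.4897,-.1215,0]);y=1.0497
z=.1299-.0219
ov=[(box(o,y,.0425,.1575,-.010,.010,z+.00125),(0,255,255))]
for d,c in((.006,(255,0,0)),(-.006,(0,0,255))):
    ov.append((box(o,y,.1565,.1575,-.01,.01,z+d),c))
ov.append((box(np.array([.6065,.0794,0]),np.deg2rad(60),-.055,-.0549,-.023,.023,.109),(255,0,255)))
crop(s,290,215,400,315,7,"pics/d_s3.png",ov)
E
```

```text
(no output)
```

View pics/d_s3.png

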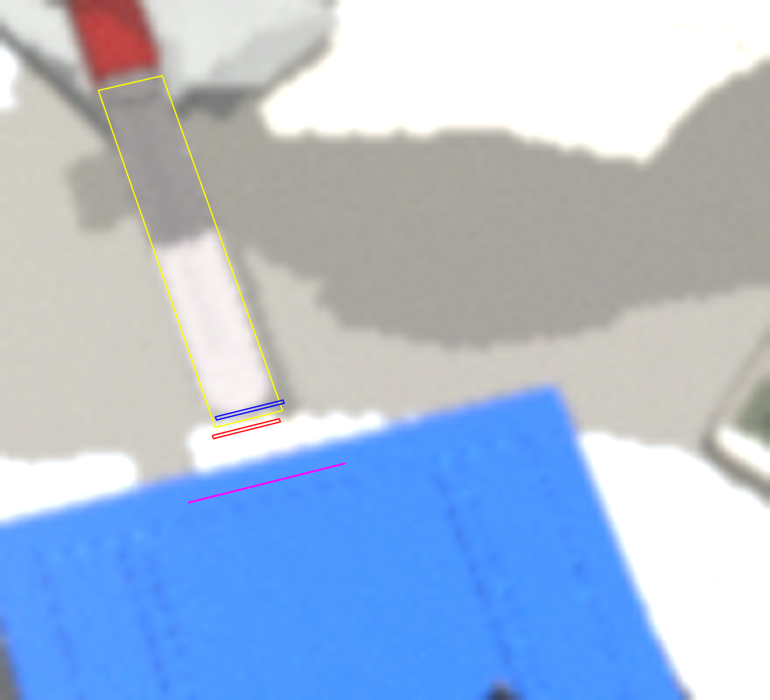

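Emit:
move_arm(motion=[[[2, 4, 1.5], [0, 0, 0]], [[7, 12, 1.5], [0, 0, 0]], [[12, 20, 1.5], [0, 0, 0]], [[15, 26, 1.5], [0, 0, 0]], [[17, 30, 1.5], [0, 0, 0]], [[17, 30, 1.5], [0, 0, 0]]])

```text
clock: 7.5
position: [0.5068, -0.0913, 0.1318]
tool_rot: [-3.142, 0.0, 1.048]
force: [0.1, -0.3, -0.4]
grip_width: 0.0187
```

```bash
python3 - <<'E'
from workcell import *
from h import *
o=observe();print(o['position'],o['tool_rot'],o['force'],o['moment'],o['grip_width'],o['clock'])
s=grab_frame("side")
p=o['position'];og=np.array([p[0],p[1],0]);z=p[2]-.0219
ov=[(box(og,o['tool_rot'][2],.0425,.1575,-.010,.010,z+.00125),(0,255,255))]
crop(s,290,215,400,315,7,"pics/e_s.png",ov)
E
```

```text
[ 0.50680311 -0.09132666  0.13175568] [-3.14151502e+00  7.65853327e-05  1.04826701e+00] [ 0.14892633 -0.34784096 -0.40471387] [ 0.02224584  0.00115744 -0.01477984] 0.01874845786896158 7.5
```

View pics/e_s.png

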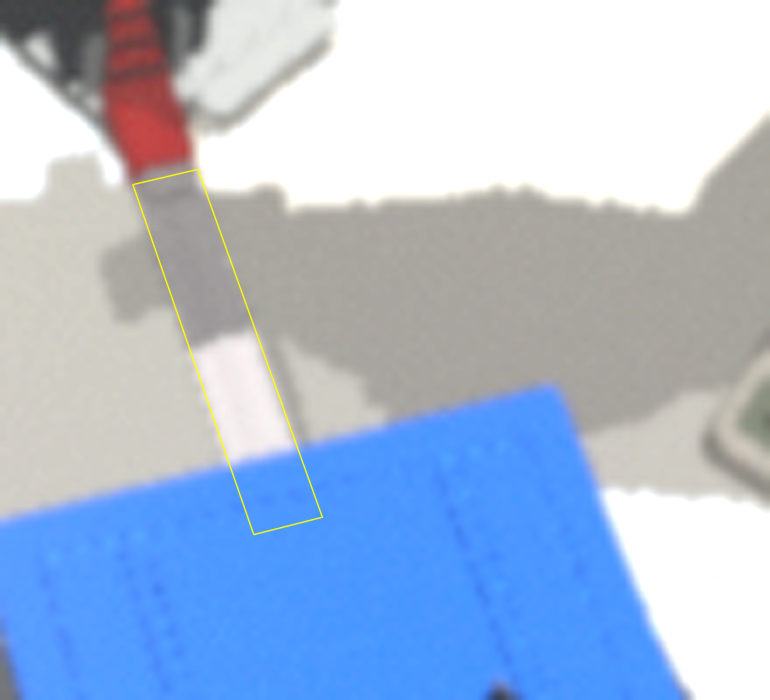

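Emit:
move_arm(motion=[[[5, 9, 0], [0, 0, 0]], [[10, 17, 0], [0, 0, 0]], [[15, 26, 0], [0, 0, 0]], [[20, 35, 0], [0, 0, 0]], [[25, 43, 0], [0, 0, 0]], [[29, 50, 0], [0, 0, 0]], [[29, 50, 0], [0, 0, 0]]])

```text
clock: 8.43
position: [0.536, -0.041, 0.1317]
tool_rot: [3.142, -0.0, 1.049]
force: [-0.5, 0.7, -0.8]
grip_width: 0.0189
```

```bash
python3 - <<'E'
from workcell import *
from h import *
from scipy.spatial.transform import Rotation as R
o=observe();print(o['position'],o['tool_rot'],o['force'],o['moment'],o['grip_width'],o['clock'],o['qpos'])
p=o['position']*1000
yaw=o['tool_rot'][2];d=np.array([np.cos(yaw),np.sin(yaw)])
S=np.array([579,31.5])
along=(p[:2]-S)@d; lat=(p[:2]-S)@np.array([-d[1],d[0]])
print("along",along,"lat",lat, "inside",along+157.5)
# plan: blade bottom line slides on fulcrum at (0,104) with blade underside 1.25 below centreline
L0=-along # distance handle centre outside slot
h=21.9 # TCP above centreline
zb=p[2]-h
for a in np.deg2rad([0,4,8,12,16,20,24,28,32,35]):
    # centreline point adjacent to fulcrum: F + 1.3*n ; handle centre = that - L0*t
    t=np.array([np.cos(a),np.sin(a)]);n=np.array([-np.sin(a),np.cos(a)])
    H=np.array([0,104])+1.3*n-L0*t
    T=H+h*n
    sx=T[0]-along; dz=T[1]-p[2]
    rv=np.array([d[1],-d[0],0])*a
    tip=H+157.5*t; lid=np.arctan2(tip[1]+1.25*np.cos(a)-118,114-tip[0])
    print(np.round(np.rad2deg(a)),np.round([d[0]*sx,d[1]*sx,dz],1),np.round(rv,3),"lid",round(lid,3))
E
```

```text
[ 0.5359791  -0.04104317  0.13173479] [ 3.14158257e+00 -4.01676700e-05  1.04855999e+00] [-0.50412728  0.65304372 -0.78067426] [0.00232628 0.05087219 0.02153336] 0.01891960999440395 8.425 [-0.43837821  0.64068665  0.57402178  1.95647966 -0.53006791  0.69716451
 -0.06010378]
along -84.33325559964632 lat 1.1005047145536981 inside 73.16674440035368
0.0 [ 0.   0.  -4.5] [ 0. -0.  0.] lid -0.273
4.0 [ -0.7  -1.2 -10.5] [ 0.061 -0.035  0.   ] lid -0.153
8.0 [ -1.2  -2.1 -16.5] [ 0.121 -0.07   0.   ] lid -0.031
12.0 [ -1.5  -2.6 -22.6] [ 0.182 -0.104  0.   ] lid 0.087
16.0 [ -1.6  -2.7 -28.7] [ 0.242 -0.139  0.   ] lid 0.193
20.0 [ -1.4  -2.5 -34.8] [ 0.303 -0.174  0.   ] lid 0.286
24.0 [ -1.1  -1.9 -40.8] [ 0.363 -0.209  0.   ] lid 0.363
28.0 [ -0.5  -0.9 -46.8] [ 0.424 -0.244  0.   ] lid 0.424
32.0 [  0.3   0.5 -52.7] [ 0.484 -0.279  0.   ] lid 0.473
35.0 [  1.    1.7 -57.1] [ 0.529 -0.305  0.   ] lid 0.502
```

Emit:
move_arm(motion=[[[-0.3, -0.6, -6], [0.03, -0.017, 0]], [[-0.7, -1.2, -10.5], [0.061, -0.035, 0]], [[-1.2, -2.1, -16.5], [0.121, -0.07, 0]], [[-1.4, -2.4, -19.5], [0.151, -0.087, 0]], [[-1.5, -2.6, -22.6], [0.182, -0.104, 0]], [[-1.5, -2.6, -22.6], [0.182, -0.104, 0]]])

```text
clock: 9.18
position: [0.5336, -0.046, 0.1092]
tool_rot: [-3.141, -0.209, 1.045]
force: [-4.1, -5.3, 2.4]
grip_width: 0.0188
```

```bash
python3 - <<'E'
from workcell import *
from h import *
o=observe();print(o['position'],o['tool_rot'],o['force'],o['moment'],o['grip_width'],o['clock'])
s=grab_frame("side")
crop(s,260,180,400,300,5,"pics/f_s.png")
E
```

```text
[ 0.53362732 -0.04595361  0.10924631] [-3.14078957 -0.20920172  1.04513222] [-4.14961309 -5.34236375  2.43305742] [-1.51118297  0.99369718  0.06637793] 0.018752373262822374 9.175
```

View pics/f_s.png

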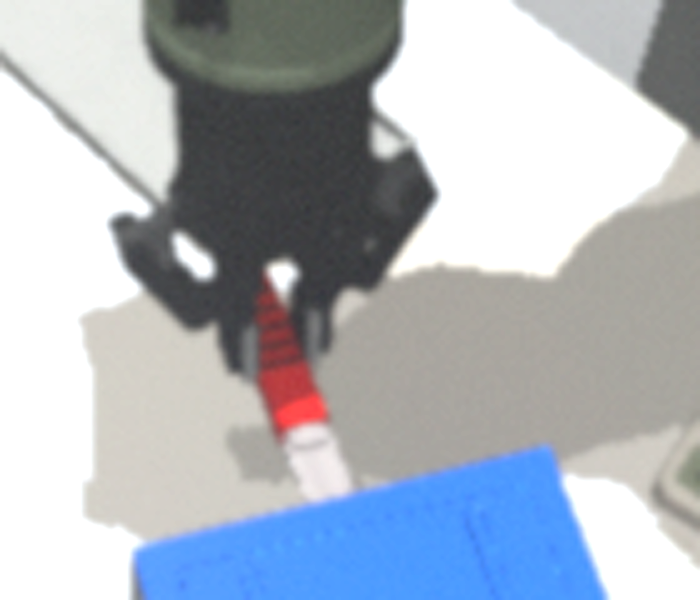

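Emit:
move_arm(motion=[[[0, 0, -2], [0, 0, 0]], [[0, 0, -5.6], [0.03, -0.017, 0]], [[-0.1, -0.1, -8.6], [0.06, -0.035, 0]], [[0, 0, -11.6], [0.09, -0.052, 0]], [[0.1, 0.1, -14.7], [0.121, -0.07, 0]], [[0.1, 0.1, -14.7], [0.121, -0.07, 0]]])

```text
clock: 9.98
position: [0.5341, -0.0455, 0.0945]
tool_rot: [-3.141, -0.349, 1.045]
force: [-3.4, -6.8, 4.0]
grip_width: 0.0188
```

```bash
python3 - <<'E'
from workcell import *
from h import *
o=observe();print(o['position'],o['tool_rot'],o['force'],o['moment'],o['grip_width'],o['clock'])
s=grab_frame("side")
crop(s,260,180,400,300,5,"pics/g_s.png")
E
```

```text
[ 0.53411911 -0.04554527  0.094527  ] [-3.1412358  -0.34904365  1.04544828] [-3.38530104 -6.84940096  3.96351634] [-0.91230526  0.6143154  -0.05586216] 0.01877554132855146 9.975
```

View pics/g_s.png

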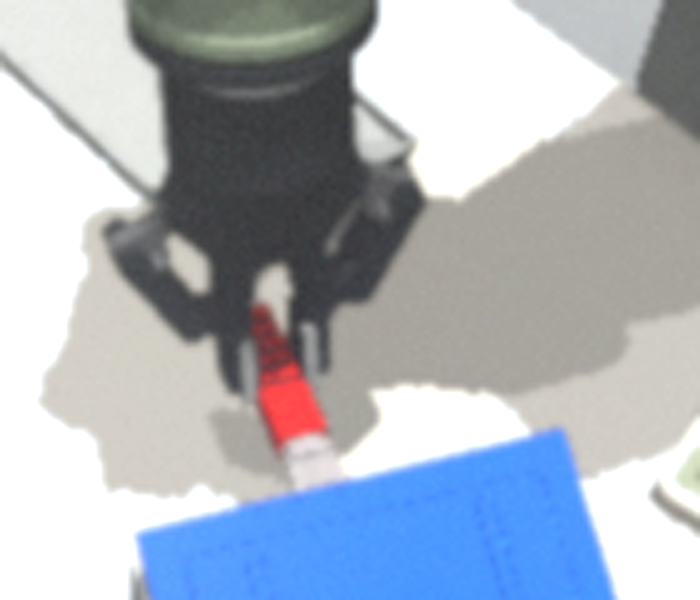

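Emit:
move_arm(motion=[[[0.1, 0.2, -3], [0.03, -0.017, 0]], [[0.3, 0.6, -6], [0.06, -0.035, 0]], [[0.6, 1, -9], [0.091, -0.052, 0]], [[0.9, 1.6, -12], [0.121, -0.07, 0]], [[1.3, 2.3, -15], [0.151, -0.087, 0]], [[1.7, 3, -18], [0.181, -0.105, 0]], [[1.9, 3.4, -20], [0.196, -0.113, 0]], [[1.9, 3.4, -20], [0.196, -0.113, 0]]])

```text
clock: 11.02
position: [0.5361, -0.0416, 0.0743]
tool_rot: [-3.141, -0.575, 1.046]
force: [-3.3, -5.8, 4.7]
grip_width: 0.0186
```

```bash
python3 - <<'E'
from workcell import *
from h import *
o=observe();print(o['position'],o['tool_rot'],o['force'],o['moment'],o['grip_width'],o['clock'])
s=grab_frame("side");np.savez("s2.npz",**s)
cs=np.array([.6065,.0794,0]);R=Rz(np.deg2rad(60))
ov=[]
for a,c in((.35,(0,0,255)),(.45,(0,255,0)),(.55,(0,255,255))):
    P=np.array([[.059-.114*np.cos(a)-.006*np.sin(a),y,.118+.114*np.sin(a)+.006*np.cos(a)] for y in(-.085,.085)])
    ov.append((P@R.T+cs,c))
crop(s,260,180,400,300,5,"pics/g_s2.png",ov)
E
```

```text
[ 0.5361227  -0.04164154  0.07427865] [-3.14067017 -0.57487209  1.0461225 ] [-3.27948922 -5.83665317  4.7224362 ] [-0.6058154   0.39389025 -0.04284716] 0.018581447748225146 11.025
```

View pics/g_s2.png

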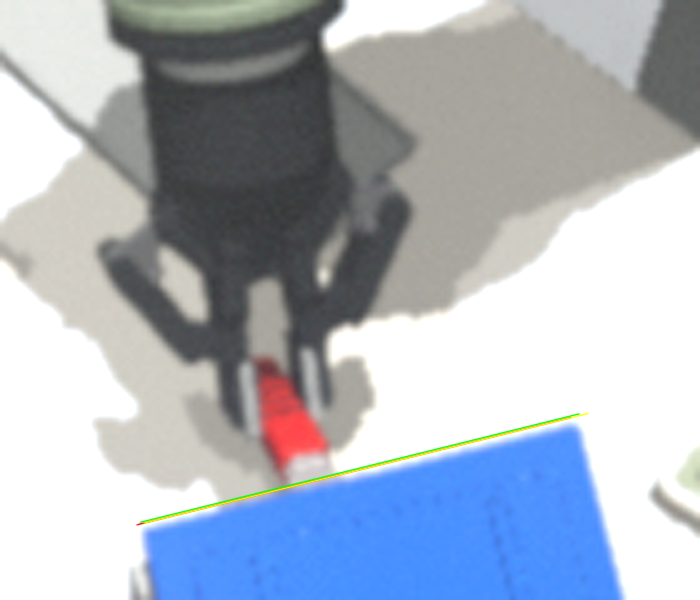

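```bash
python3 - <<'E'
from workcell import *
from h import *
s=grab_frame("top");np.savez("t2.npz",**s)
cs=np.array([.6065,.0794,0]);R=Rz(np.deg2rad(60))
ov=[]
for a,c in((0.,(255,255,255)),(.3,(0,0,255)),(.45,(0,255,0)),(.6,(0,255,255))):
    P=np.array([[.059-.114*np.cos(a)-.006*np.sin(a),y,.118+.114*np.sin(a)+.006*np.cos(a)] for y in(-.085,.085)])
    ov.append((P@R.T+cs,c))
crop(s,110,90,250,210,5,"pics/g_t2.png",ov)
E
```

```text
(no output)
```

View pics/g_t2.png

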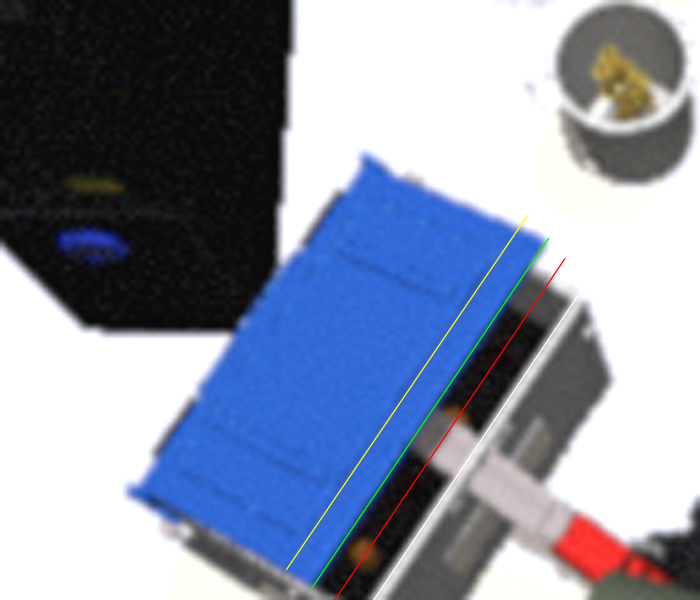

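The top view puts the lid edge on the green 0.45 rad line, so it is inside the range where it stays up by itself. Next I'll level the blade and withdraw it.

Emit:
move_arm(motion=[[[-0.7, -0.5, 11], [-0.075, 0.043, 0]], [[-1.2, -1.2, 18], [-0.136, 0.078, 0]], [[-1.5, -1.8, 24], [-0.196, 0.113, 0]], [[-1.7, -2, 30], [-0.257, 0.148, 0]], [[-1.6, -1.9, 36.5], [-0.317, 0.183, 0]], [[-1.3, -1.4, 42.5], [-0.378, 0.217, 0]], [[-0.8, -0.5, 49], [-0.438, 0.252, 0]], [[0, 0.5, 56], [-0.499, 0.287, 0]], [[0, 0.5, 56], [-0.499, 0.287, 0]]])

```text
clock: 12.25
position: [0.5368, -0.0386, 0.1306]
tool_rot: [3.141, 0.0, 1.051]
force: [-0.7, -0.3, -1.6]
grip_width: 0.0189
```

```bash
python3 - <<'E'
from workcell import *
from h import *
o=observe();print(o['position'],o['tool_rot'],o['force'],o['moment'],o['grip_width'],o['clock'])
s=grab_frame("top");np.savez("t3.npz",**s)
crop(s,110,90,250,210,5,"pics/h_t.png")
s=grab_frame("side")
crop(s,260,180,400,300,5,"pics/h_s.png")
E
```

```text
[ 0.53681018 -0.03859941  0.13058481] [3.14081358e+00 4.89847722e-04 1.05126153e+00] [-0.73640132 -0.27784702 -1.56999726] [-0.08545143  0.04668916 -0.02023956] 0.01887230164731484 12.25
```

View pics/h_t.png

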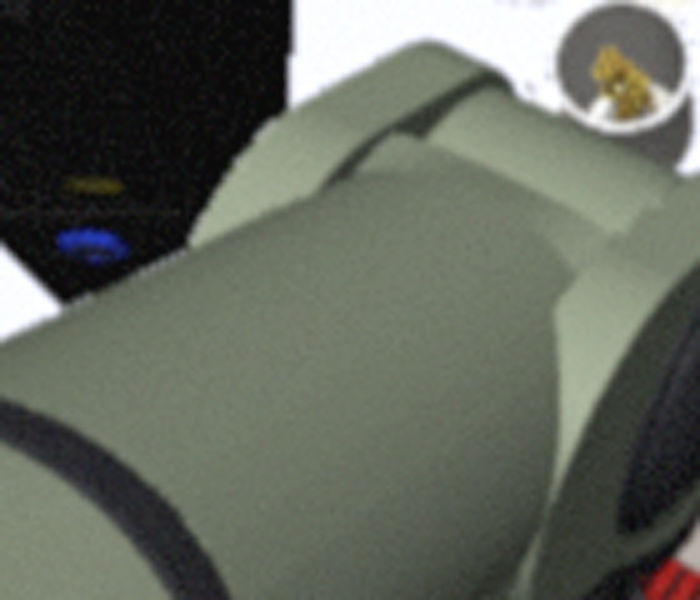

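View pics/h_s.png

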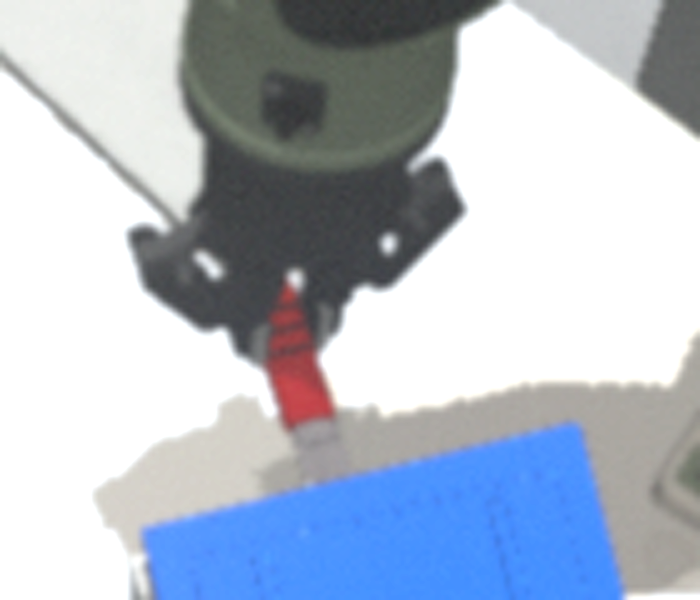

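Emit:
move_arm(motion=[[[-5, -8.7, 0], [0, 0, 0]], [[-13, -22.5, 0], [0, 0, 0]], [[-22, -38, 0], [0, 0, 0]], [[-31, -53.7, 0], [0, 0, 0]], [[-40, -69, 0], [0, 0, 0]], [[-47, -81.5, 0], [0, 0, 0]], [[-48, -83, 0], [0, 0, 0]], [[-48, -83, 10], [0, 0, 0]], [[-48, -83, 25], [0, 0, 0]], [[-48, -83, 30], [0, 0, 0]], [[-48, -83, 30], [0, 0, 0]]])

```text
clock: 13.72
position: [0.4886, -0.1228, 0.161]
tool_rot: [3.141, -0.001, 1.049]
force: [0.9, 0.5, -1.5]
grip_width: 0.0189
```

```bash
python3 - <<'E'
from workcell import *
from h import *
o=observe();print(o['position'],o['tool_rot'],o['force'],o['moment'],o['grip_width'],o['clock'])
s=grab_frame("top");crop(s,110,90,310,240,4,"pics/i_t.png")
s=grab_frame("side")
p=o['position'];og=np.array([p[0],p[1],0]);z=p[2]-.0219
ov=[(box(og,o['tool_rot'][2],-.0425,.0425,-.011,.011,z+.009),(0,255,0)),(box(og,o['tool_rot'][2],.0425,.1575,-.010,.010,z+.00125),(0,255,255))]
crop(s,270,160,410,300,5,"pics/i_s.png",ov)
E
```

```text
[ 0.48860017 -0.12281308  0.16099995] [ 3.14083190e+00 -6.03972072e-04  1.04867625e+00] [ 0.91045166  0.47410219 -1.5111437 ] [ 0.00478248 -0.02304116 -0.00666119] 0.018909344321023445 13.725
```

View pics/i_t.png

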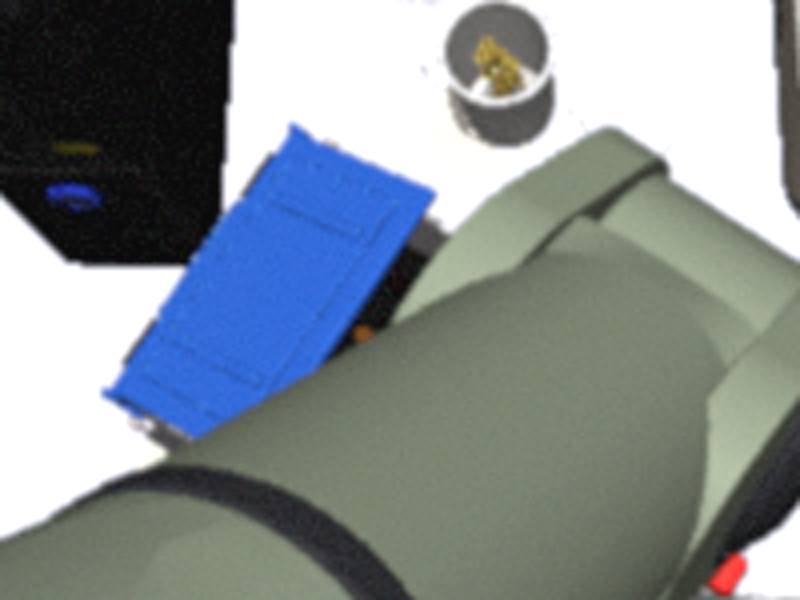

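View pics/i_s.png

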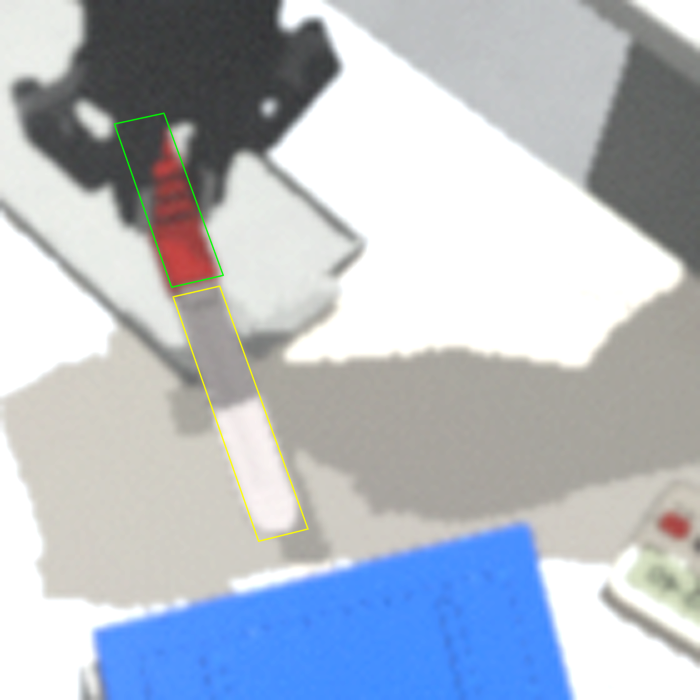

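Emit:
move_arm(motion=[[[5, 9, 0], [0, 0, 0]], [[12, 21, 0], [0, 0, 0]], [[20, 34, 0], [0, 0, 0]], [[27, 46, 0], [0, 0, 0]], [[31, 54, 0], [0, 0, 0]], [[31, 54, 0], [0, 0, 0]], [[31, 54, 8], [0, 0, 0]], [[31, 54, 16], [0, 0, 0]], [[31, 54, 24], [0, 0, 0]], [[31, 54, 30], [0, 0, 0]], [[31, 54, 30], [0, 0, 0]]])

```text
clock: 15.2
position: [0.5195, -0.0692, 0.191]
tool_rot: [3.141, -0.001, 1.048]
force: [1.5, -0.4, -1.2]
grip_width: 0.0189
```

Emit:
move_arm(motion=[[[0, 0, 8], [0, 0, 0]], [[0, 0, 16], [0, 0, 0]], [[0, 0, 24], [0, 0, 0]], [[0, 0, 32], [0, 0, 0]], [[0, 0, 38], [0, 0, 0]], [[0, 0, 38], [0, 0, 0]]])

```text
clock: 15.95
position: [0.5194, -0.0692, 0.2289]
tool_rot: [3.141, -0.0, 1.048]
force: [0.7, 0.8, -1.3]
grip_width: 0.0187
```

```bash
python3 - <<'E'
from workcell import *
from h import *
o=observe();print(o['position'],o['tool_rot'],o['force'],o['moment'],o['grip_width'],o['clock'])
s=grab_frame("top");crop(s,110,90,310,240,4,"pics/j_t.png")
s=grab_frame("side")
crop(s,240,140,400,300,4,"pics/j_s.png")
E
```

```text
[ 0.51937095 -0.0691682   0.22887248] [ 3.14119468e+00 -3.93763637e-04  1.04794595e+00] [ 0.74137751  0.84368595 -1.29288533] [-0.00893926  0.01482246 -0.01537491] 0.018735374502395104 15.95
```

View pics/j_t.png

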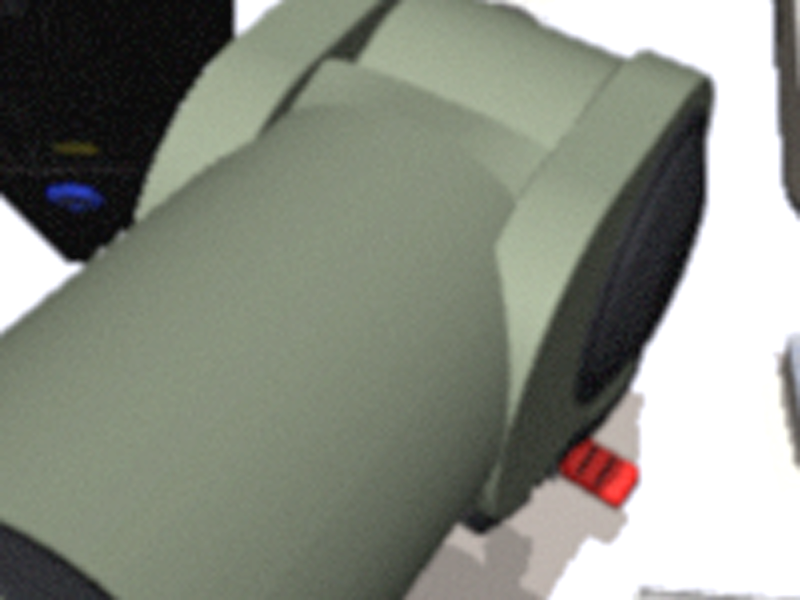

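View pics/j_s.png

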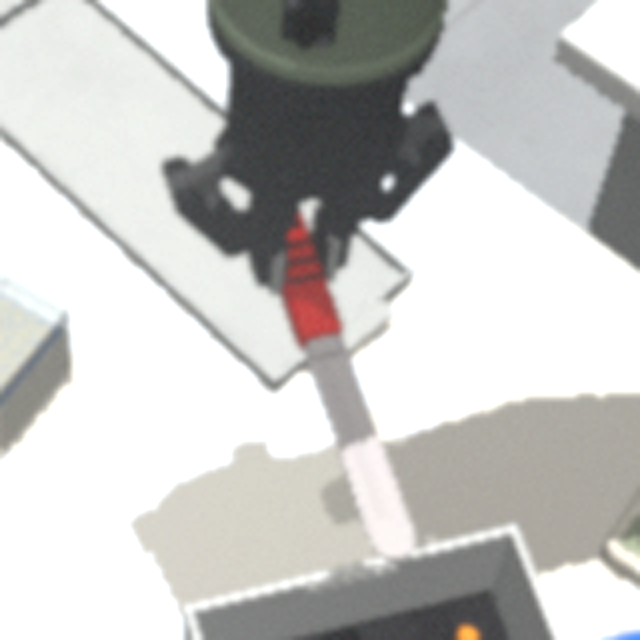

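Emit:
move_arm(motion=[[[-15, -26, 0], [0, 0, 0]], [[-35, -60, 0], [0, 0, 0]], [[-50, -95, 0], [0, 0, 0.05]], [[-62, -130, -5], [0, 0, 0.12]], [[-75, -165, -20], [0, 0, 0.2]], [[-87, -200, -45], [0, 0, 0.28]], [[-98, -230, -80], [0, 0, 0.36]], [[-108, -250, -115], [0, 0, 0.443]], [[-108, -250, -145], [0, 0, 0.443]], [[-108, -250, -170], [0, 0, 0.443]], [[-108, -250, -170], [0, 0, 0.443]]])

```text
clock: 17.42
position: [0.4102, -0.3188, 0.0571]
tool_rot: [-3.139, -0.001, 1.49]
force: [-0.5, -0.0, -1.4]
grip_width: 0.0187
```

```bash
python3 - <<'E'
from workcell import *
from h import *
o=observe();print(o['position'],o['tool_rot'],o['force'],o['moment'],o['grip_width'],o['clock'])
s=grab_frame("side");np.savez("s5.npz",**s)
crop(s,205,80,345,220,5,"pics/k_s.png")
crop(s,260,220,420,380,4,"pics/k_c.png")
E
```

```text
[ 0.41018223 -0.31881241  0.05707064] [-3.13864547e+00 -1.40581550e-03  1.49037554e+00] [-4.63592513e-01 -1.30481061e-03 -1.42747889e+00] [-0.11653797 -0.01162537 -0.00475453] 0.018651469686169084 17.425
```

View pics/k_s.png

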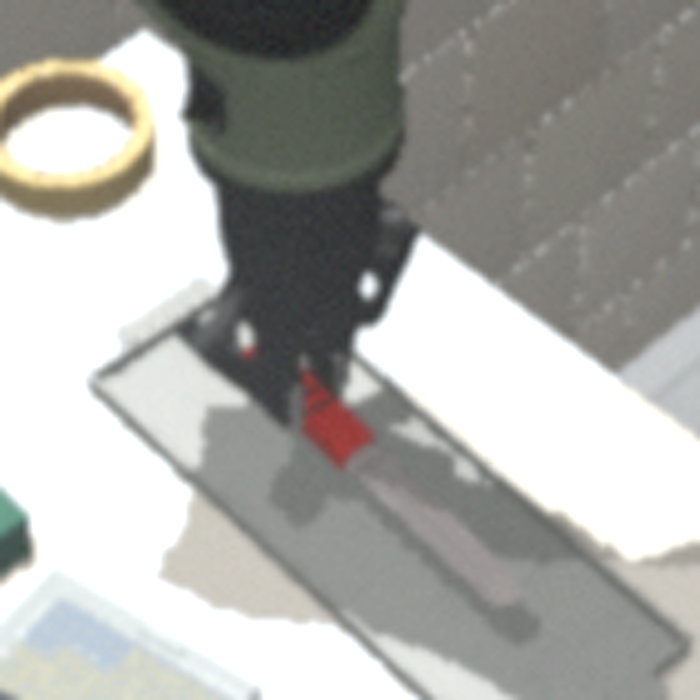

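View pics/k_c.png

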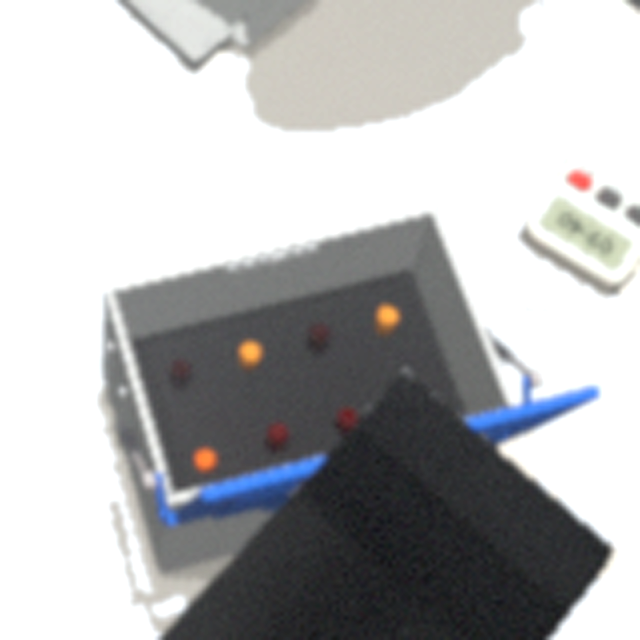

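The case is open: the lid shows as a thin blue strip at the stop and the tubes are undisturbed. The spatula is level above the tray, so I'll lower it.

Emit:
move_arm(motion=[[[0, 0, -8], [0, 0, 0]], [[0, 0, -15], [0, 0, 0]], [[0, 0, -20], [0, 0, 0]], [[0, 0, -22], [0, 0, 0]], [[0, 0, -22.5], [0, 0, 0]], [[0, 0, -22.5], [0, 0, 0]]])

```text
clock: 18.23
position: [0.4113, -0.3193, 0.0361]
tool_rot: [3.141, 0.0, 1.491]
force: [0.4, 0.4, -1.0]
grip_width: 0.0188
```

Emit:
move_arm(motion=[[[0, 0, -1], [0, 0, 0]], [[0, 0, -2], [0, 0, 0]], [[0, 0, -2], [0, 0, 0]]])

```text
clock: 18.6
position: [0.4113, -0.3192, 0.0343]
tool_rot: [3.141, -0.0, 1.491]
force: [-0.8, 2.0, 7.6]
grip_width: 0.0188
```

Emit:
move_arm(motion=[[[0, 0, 0], [0, 0, 0]], [[0, 0, 0], [0, 0, 0]], [[0, 0, 0], [0, 0, 0]], [[0, 0, 0], [0, 0, 0]], [[0, 0, 10], [0, 0, 0]], [[0, 0, 40], [0, 0, 0]], [[0, 0, 90], [0, 0, 0]], [[-10, 30, 140], [0, 0, 0]], [[-20, 80, 190], [0, 0, 0]], [[-20, 130, 220], [0, 0, 0]], [[0, 180, 230], [0, 0, 0]], [[0, 180, 230], [0, 0, 0]]], jaw=48)

```text
clock: 20.1
position: [0.4127, -0.1354, 0.2654]
tool_rot: [3.139, -0.002, 1.497]
force: [-0.7, -1.1, -0.9]
grip_width: 0.048
```

```bash
python3 - <<'E'
from workcell import *
from h import *
o=observe();print(o['position'],o['force'],o['grip_width'],o['clock'])
for n in("side","top"):
    s=grab_frame(n);np.savez(n+"6.npz",**s); cv2.imwrite(f"pics/{n}6.png",cv2.convertScaleAbs(s["frame"][:,:,::-1],alpha=1.3))
s=load("side6.npz");crop(s,215,120,350,240,5,"pics/l_s.png")
E
```

```text
[ 0.41274213 -0.13543463  0.26537344] [-0.67678938 -1.13727511 -0.856888  ] 0.047986376596272404 20.1
```

View pics/side6.png

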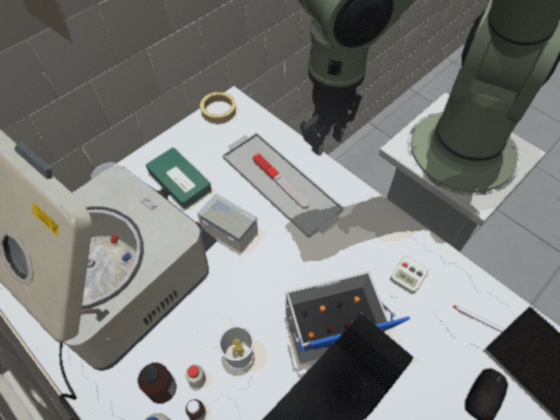

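View pics/top6.png

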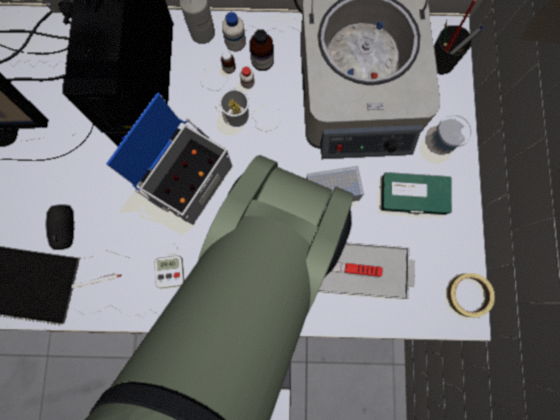

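View pics/l_s.png

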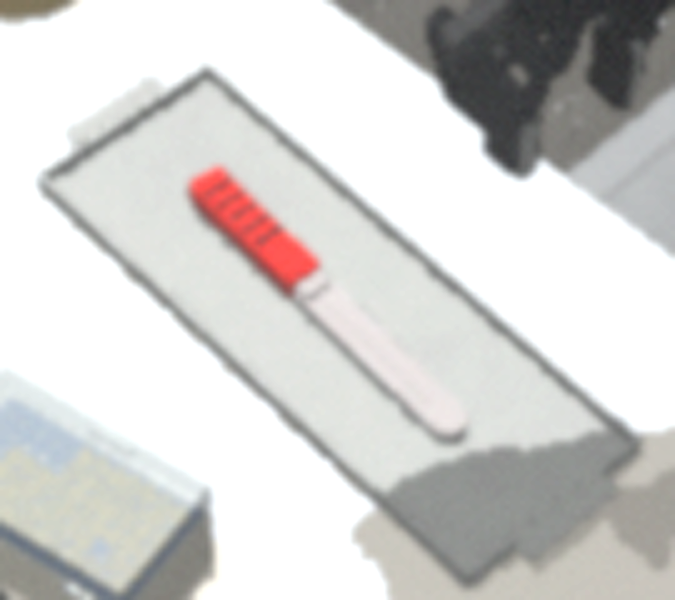

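```bash
python3 - <<'E'
from h import *
t=load("top6.npz");cs=np.array([.6065,.0794,0]);R=Rz(np.deg2rad(60));ov=[]
for a,c in((1.6,(0,0,255)),(1.8,(0,255,0))):
    P=np.array([[.059-.114*np.cos(a),y,.118+.114*np.sin(a)] for y in(-.085,.085)])
    ov.append((P@R.T+cs,c))
crop(t,90,80,250,230,4,"pics/m.png",ov)
E
```

```text
(no output)
```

View pics/m.png

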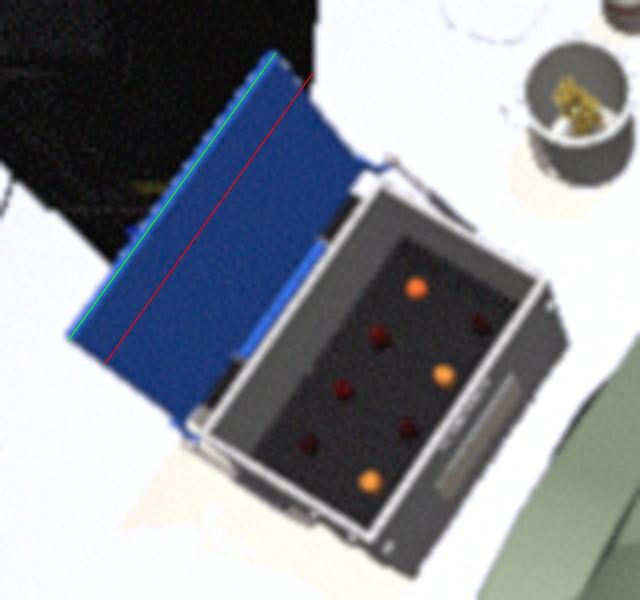

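The lid edge lies on the 1.8 rad line, so it is at its stop. All eight tubes are in place. Handing in.

```bash
python3 -c "
from workcell import *
print(job_done())"
```

```text
the job is handed in; nothing more can be done
None
```

The job is done and handed in at about 20 s of the 58 s. The lid is back at its stop and the spatula lies flat in the tray.

- **What I did:** I took the spatula from the tray, put its blade about 73 mm into the slot, and prised the lid to about 0.45 rad. After I drew the blade out, the lid stayed up by itself. I then lifted it with the blade from underneath until the springs swung it over, and laid the spatula where it had been. The gripper never touched the lid.
- **Last checks:** In the top view the lid's edge lies on the line predicted for 1.8 rad. All eight tubes are visible and upright. The timer, slide box and tip box look unmoved by eye; I did not measure them, and the arm partly hid the tip box in the top view.
- **Forces:** The wrist force stayed below about 10 N in every reading, though I only read it at the end of each move.
- **Failed or disagreeing:** No check failed. The gripper read 18.7–19 mm on the 22 mm handle, probably from the pads giving at the 110 N grip. The blade tip showed 1–2 mm off its predicted place in the side view. Neither affected the result.

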